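# Set the two beam attenuators

## Robot

A 6-joint arm with a two-finger parallel gripper is mounted at the origin on a cart in front of the work surface, level with it; the furniture and walls round the work are solid. World frame = base frame: x ahead of the robot, y to its left, z up, the work surface at z = 0. Lengths are in mm, angles in rad, forces in N, time in s.
With the tool pointing down it reaches from about 150 to 775 mm from the base axis. Payload 6.1 kg.
Tool frame: the origin (TCP) lies midway between the tips of the shut fingers; the grasp point (between the pads) lies 19 mm behind it; z points along the fingers, x is the direction in which the jaws open and shut, and the axes are right-handed (so a half turn about z gives the same grasp; the last joint's range is limited). The gripper opens to 85 mm and grips with 20 to 120 N. Pads are 22 mm wide; open, the fingers measure 114 mm over their backs; the gripper's body (76 mm by 85 mm) begins 54 mm behind the grasp point. The pads swing forward as they close: fully open they stand 13 mm farther back than shut.
Start: joints at [0, 0.126, -0.04, 1.405, 0, 1.571], TCP at [524.984, -0, 204.695] pointing down, gripper open.
Joint ranges: [-2.72, 2.72], [-0.95, 1.95], [-1.27, 1.35], [-1.78, 2.02], [-1.46, 1.47], [-3.14, 3.14]. Speed limits (rad/s): [2.39, 2.39, 3.01, 3.14, 3.14, 3.14].

## Interface

Orientations are given as a unit quaternion [w, x, y, z].
In Python, from cell import get_obs, grab_frame, camera_info, close_job, find_in, trace gives the robot as it stands.
- The arm moves only by the tool arm_command, never from a script. Its argument "motion" is one flat list of numbers, 5 for each row, row after row: the shift along the tool's x, y, z in m, then the turn about the tool's z in rad, then the finger opening in m, from 0 to 0.0854. A call has 1 to 20 rows; each row shifts and turns the commanded pose from where the row before left it, along the tool's axes as they then stand; what a row does not reach is not made up. A row lasts 1/8 s, in which the tool goes at most 62.5 mm and 10.7 degrees, less where a joint would pass 70% of its speed; a pose out of reach is approached as far as the arm can. A call with a gripper value outside its range is refused whole. The fingers move at their own pace and stop on an object; "force" is the grip in N (left out, the last holds). Time passes only in rows, so rows that do not move let the fingers close. It gives the time, the measured TCP pose, the force and the opening at its end, in the units of the state.
- get_obs(): the state, without advancing time (a new reading comes with each control period).
- grab_frame(name): name is "scene" or "side" or "wrist"; returns the picture (420x560x3 uint8, red, green, blue); there is no depth.
- camera_info(name): a dict with "fovy" (degrees; the focal length in pixels is half the picture's height over the tangent of half this angle, whatever the lens; pixels are square), "cx", "cy" (the principal point, pixels), "extrinsics" (4x4, takes a point from camera to world coordinates); the wrist camera has in their place "tool_from_camera" (4x4, takes a point from camera to tool coordinates, whose origin is the TCP and whose axes are the tool frame's). Camera axes: x right, y down, z forward; pixel columns grow to the right and rows downward; lengths in mm; the calibration is good to about 2 mm. A picture is of the moment at which its call begins: read the wrist's pose just before it. camera_info takes no time and is no camera call.
- close_job(): hands the job in, once; it reports no verdict.
Trained networks look in the newest picture that a camera, given by its name, has taken for a name from the list of things; names that differ only in an ending like _2 or _b are one class to them, and where a whole thing is asked for, a point or a joint stands for the part that bears it (a point fixed in the world has none). Each returns a list of dicts, best first, with "confidence" (0 to 1); they miss things now and then, are a little off and sometimes report something else, mostly with a low value. They report only what shows in the picture. A call takes as long as a camera call.
- find_in(camera, target): "box" ([centre column, centre row, width, height] in pixels, round what is visible of it).
- trace(camera, target): "mask" (420x560 bool, what is visible of it) and "box" ([centre column, centre row, width, height] in pixels, round what is visible of it).
The state is a dict: "time_s": time; "joints": joint angles; "dq": joint speeds; "joint_torque": joint torques, N m; "position": TCP position; "tool_rot": TCP orientation; "contact_force": force on the tool from outside, world axes, zero at the start; "wrist_torque": the same for the moment, N m; "grip_width": finger opening in mm.
Only numpy, scipy, OpenCV 4.12 (cv2) and the standard library are available. Lean on these libraries where they do the work, as an engineer would, in place of code of your own. Each camera call takes 0.05 s, during which the arm holds its last target.

## Task

Cut down the small laser on the left with the two attenuators that stand in line to the right of it, by pushing their levers with the fingertips. First push the lever of the attenuator next to the laser away from you, past its middle click, until it stays at its far stop; then push the lever of the other attenuator only as far as its middle click and leave it resting there, never on past it. Push without forcing the levers, and leave everything standing around where it is.

Things in the scene. Friction and masses are not known exactly. Their poses are not given: they have to be found in the camera images.
- attenuator_a: beam attenuator, fixed to the table: dark base plate 150x60x7 mm with a grey housing 124x30 mm, 42 mm high, slotted along its top, a round black beam port on each long side, three white index lines across the top (at -25, 0 and +25 mm along its x). Two identical ones stand side by side; which of a and b is next to the laser changes from start to start. Origin: centre of the underside. Own x axis: along the slot, away from the robot, the way the lever is pushed; z up
- lever_a (a joint): how far this attenuator's lever has slid along its attenuator's +x, in m: 0 home (the end near the robot, where it starts), 0.025 middle click (first detent), 0.050 far stop. Sprung ball detents, with humps at about 0.0125 and 0.0375: a push of about 6 to 9 N takes the lever from one place to the next; past a hump it runs on by itself into the next place (middle click or far stop) and stays there; let go short of a hump it springs back (attenuator_a)
- lever_a_knob (a point): centre of the lever's knob: upright black cylinder 20 mm across, from 56 to 90 mm above the table (this point at 73 mm), on a steel stem 8 mm thick that comes out of the slot; it moves with the lever; its axes are the attenuator's
- attenuator_b: beam attenuator, fixed to the table: dark base plate 150x60x7 mm with a grey housing 124x30 mm, 42 mm high, slotted along its top, a round black beam port on each long side, three white index lines across the top (at -25, 0 and +25 mm along its x). Two identical ones stand side by side; which of a and b is next to the laser changes from start to start. Origin: centre of the underside. Own x axis: along the slot, away from the robot, the way the lever is pushed; z up
- lever_b (a joint): how far this attenuator's lever has slid along its attenuator's +x, in m: 0 home (the end near the robot, where it starts), 0.025 middle click (first detent), 0.050 far stop. Sprung ball detents, with humps at about 0.0125 and 0.0375: a push of about 6 to 9 N takes the lever from one place to the next; past a hump it runs on by itself into the next place (middle click or far stop) and stays there; let go short of a hump it springs back (attenuator_b)
- lever_b_knob (a point): centre of the lever's knob: upright black cylinder 20 mm across, from 56 to 90 mm above the table (this point at 73 mm), on a steel stem 8 mm thick that comes out of the slot; it moves with the lever; its axes are the attenuator's
- laser_module: small laser, a pale cylinder 74 mm long lying along y in a black V-mount, 28 mm high, fixed at the left end of the beam line. Origin: centre of the underside
- lens_cap: bystander, loose: round black lens cap, 34 mm across, 10 mm high, between the attenuators. Origin: centre of the underside
- adapter_ring: bystander, loose: black ring, 30 mm across, 9 mm high, between or behind the attenuators. Origin: centre of the underside
- screw_block: bystander, loose: small black block with upright screws, 50x26x34 mm, behind the attenuators. Origin: centre of the underside
- tape_roll: bystander, loose: roll of tape lying flat, 58 mm across, 19 mm high, on the left at the front. Origin: centre of the underside
- spare_post: bystander, loose: slim bare post standing upright, 13 mm across, 51 mm high, behind the left attenuator. Origin: centre of the underside
- lens_tube: bystander, loose: black tube standing upright, 32 mm across, 52 mm high, at the back left. Origin: centre of the underside

How it is judged:
By the outcome, as a careful person would: the job done as asked, in the order asked, and still so for the second after the job is handed in, with the robot touching nothing.
It also fails if it takes over 48 s, if anything falls off the work surface, if the arm or the gripper's body presses on something with over 40 N, if the wrist force passes 120 N, or if a joint passes its speed limit or range.

## Working session

There is one attempt and no reset: what is moved stays moved. The work goes in short steps, Python scripts to look and compute and a tool call to move; the robot and the scene stay as the last step left them, time stands still between calls to the robot, and variables do not carry over. Pictures are saved under pics/ and viewed, and the job is handed in when it is done.

Besides the shell and the picture viewer there is one more tool, called after ">>>" as name(argument=value, ...) on one line, values as JSON. arm_command: Moves the arm, as the interface text tells. Its arguments: {"type":"object","properties":{"motion":{"type":"array","items":{"type":"number"}},"force":{"type":"number"}},"required":["motion"]}

```bash
mkdir -p pics; cat > h.py <<'E'
import numpy as np, cv2
from cell import *
def K(n):
    c=camera_info(n); f=210/np.tan(np.radians(c['fovy'])/2); return c,f
def ray_z(n,u,v,z):
    c,f=K(n); T=np.array(c['extrinsics']); d=T[:3,:3]@np.array([(u-c['cx'])/f,(v-c['cy'])/f,1]); o=T[:3,3]
    return o+d*(z-o[2])/d[2]
def proj(n,p):
    c,f=K(n); T=np.array(c['extrinsics']); q=T[:3,:3].T@(np.array(p)-T[:3,3]); return f*q[0]/q[2]+c['cx'],f*q[1]/q[2]+c['cy']
def save(n,name):
    im=grab_frame(n); cv2.imwrite('pics/'+name,im[:,:,::-1]); return im
E
python3 - <<'E'
from h import *
s=get_obs(); print(s['time_s'],s['position'],s['tool_rot'],s['grip_width'])
for n in ['scene','side']:
    im=save(n,n+'0.png')
    c=camera_info(n); print(n,np.round(np.array(c['extrinsics']),2).tolist(),c['fovy'])
    for t in ['attenuator_a','lever_a_knob','laser_module']:
        for r in find_in(n,t): print(n,t,r['confidence'],np.round(r['box'],1))
save('wrist','wrist0.png');print(camera_info('wrist'))
E
python3 -c "
import cv2,numpy as np
"
```

```text
0.0 [5.24547964e+02 1.28358478e-02 2.03925835e+02] [-1.48502309e-05  9.99999687e-01  1.85857611e-07 -7.91162611e-04] 85.70507870640871
scene [[-0.6, -0.37, 0.71, -320.17], [-0.8, 0.27, -0.53, 821.1], [0.01, -0.89, -0.46, 657.17], [0.0, 0.0, 0.0, 1.0]] 43.862745277212746
scene attenuator_a 0.92 [357.2 218.3  57.   43.8]
scene attenuator_a 0.87 [271.9 251.6  68.7  47.4]
scene lever_a_knob 0.58 [280.2 237.2  11.7  27.4]
scene lever_a_knob 0.19 [299.  228.6  17.4   8.8]
scene laser_module 0.42 [235.2 260.7   4.5   9.8]
side [[-0.83, -0.33, 0.45, 151.66], [-0.56, 0.48, -0.68, 795.75], [0.01, -0.81, -0.59, 623.04], [0.0, 0.0, 0.0, 1.0]] 45.01986569907599
side attenuator_a 0.73 [362.8 190.1  71.8  47.1]
side attenuator_a 0.71 [296.6 260.4  92.1  61.6]
side attenuator_a 0.54 [310.3 240.4  11.2  25.3]
side lever_a_knob 0.67 [310.4 240.9  12.7  22.9]
{'fovy': 62.60978542327865, 'cx': 277.5806780366172, 'cy': 210.64726873230637, 'tool_from_camera': array([[ 9.99999858e-01, -5.07700273e-04,  1.63623413e-04,
        -7.45199311e-01],
       [ 4.28094749e-04,  9.46862401e-01,  3.21638634e-01,
        -8.33242428e+01],
       [-3.18224880e-04, -3.21638518e-01,  9.46862483e-01,
        -1.70460156e+02],
       [ 0.00000000e+00,  0.00000000e+00,  0.00000000e+00,
         1.00000000e+00]])}
```

View pics/scene0.png

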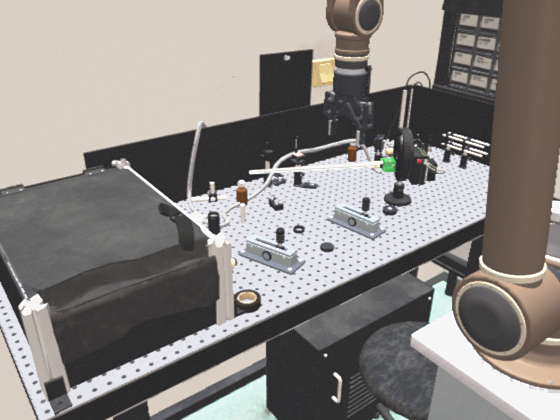

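View pics/side0.png

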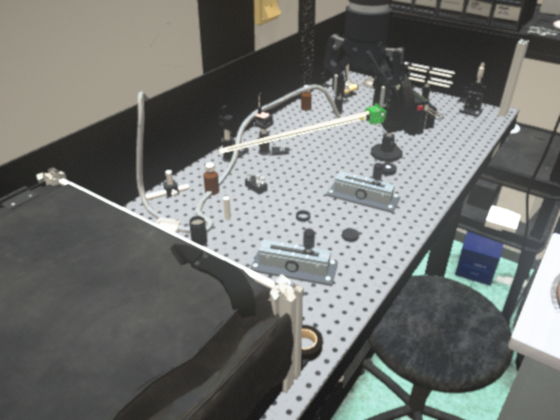

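View pics/wrist0.png

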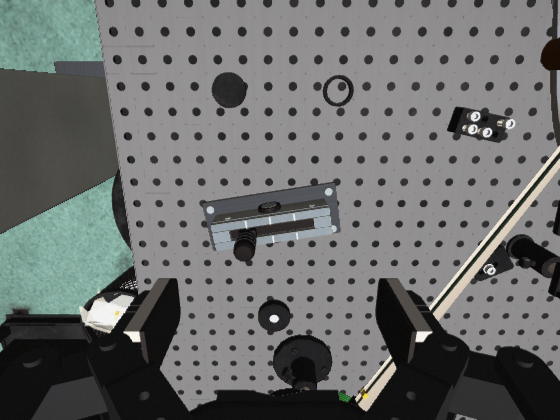

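The right attenuator shows in the wrist view at about (270,220), with its knob at (244,245). The left one shows in the side view at about (296,260). I'll work out poses next.

```bash
cat >> h.py <<'E'
def Rq(q):
    from scipy.spatial.transform import Rotation as R
    return R.from_quat([q[1],q[2],q[3],q[0]]).as_matrix()
def wT(s):
    T=np.eye(4);T[:3,:3]=Rq(s['tool_rot']);T[:3,3]=s['position']
    return T@np.array(camera_info('wrist')['tool_from_camera'])
def wray(s,u,v,z):
    c,f=K('wrist');T=wT(s); d=T[:3,:3]@np.array([(u-c['cx'])/f,(v-c['cy'])/f,1]); o=T[:3,3]
    return o+d*(z-o[2])/d[2]
def wproj(s,p):
    c,f=K('wrist');T=wT(s); q=T[:3,:3].T@(np.array(p)-T[:3,3]); return f*q[0]/q[2]+c['cx'],f*q[1]/q[2]+c['cy']
E
python3 - <<'E'
from h import *
for u,v in [(297,245),(363,190)]: print('att side',ray_z('side',u,v,42))
print('att scene',ray_z('scene',272,248,42),ray_z('scene',357,216,42))
print('knob side top',ray_z('side',309,231,90),ray_z('side',378,165,90))
print('knob scene top',ray_z('scene',281,230,90),ray_z('scene',366,199,90))
print('hood corner',[ray_z('side',285,285,z) for z in (0,100,200,300)])
print('hood corner scene',[ray_z('scene',220,240,z) for z in (0,100,200,300)])
s=get_obs()
for u,v,z in [(204,201,7),(336,182,7),(341,233,7),(244,250,90),(328,207,42),(212,228,42)]: print(u,v,wray(s,u,v,z))
im=cv2.imread('pics/wrist0.png'); cv2.imwrite('pics/w0z.png',cv2.resize(im[150:300,170:370],(800,600),interpolation=2))
for n,x0,y0 in (('scene',200,180),('side',230,140)):
    im=cv2.imread(f'pics/{n}0.png'); cv2.imwrite(f'pics/{n}z.png',cv2.resize(im[y0:y0+150,x0:x0+200],(800,600),interpolation=2))
E
```

```text
att side [519.43925697 209.52293119  42.        ]
att side [503.62966952 -15.54886376  42.        ]
att scene [495.06381844 232.47141716  42.        ] [494.00254248 -31.2206014   42.        ]
knob side top [492.43511313 215.65592565  90.        ] [491.50203392 -48.4319394   90.        ]
knob scene top [481.35377359 217.81773278  90.        ] [482.5837828  -46.01918483  90.        ]
hood corner [array([504.34194273, 269.07216178,   0.        ]), array([447.7347106 , 353.60487778, 100.        ]), array([391.12747846, 438.13759378, 200.        ]), array([334.52024632, 522.67030978, 300.        ])]
hood corner scene [array([656.88825215, 273.98704433,   0.        ]), array([508.21101469, 357.24089736, 100.        ]), array([359.53377724, 440.49475038, 200.        ]), array([210.85653978, 523.74860341, 300.        ])]
204 201 [442.20692922 -30.30669178   7.        ]
336 182 [588.23259181  -8.61981393   7.        ]
341 233 [597.24116416 -68.92551233   7.        ]
244 250 [493.7732364  -51.19844204  90.        ]
328 207 [575.43246456 -25.94119286  42.        ]
212 228 [456.27722804 -48.77973486  42.        ]
```

View pics/w0z.png

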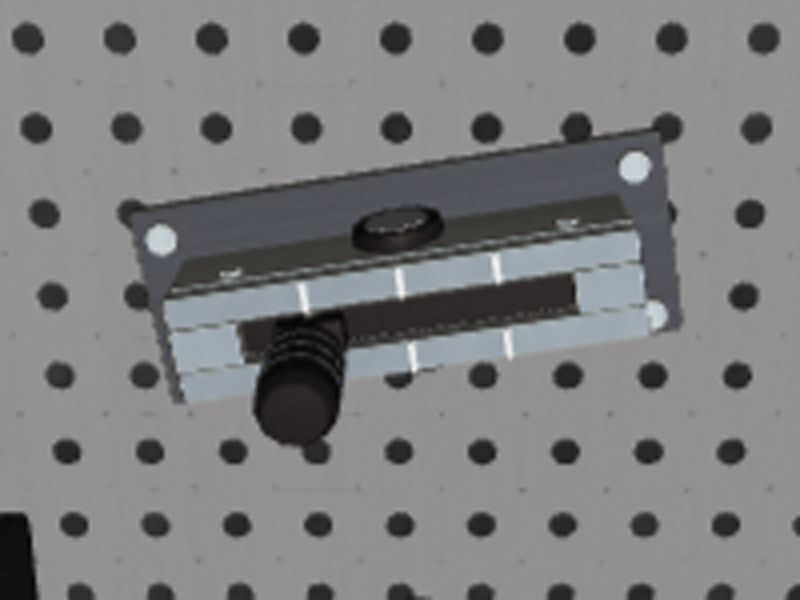

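View pics/sidez.png

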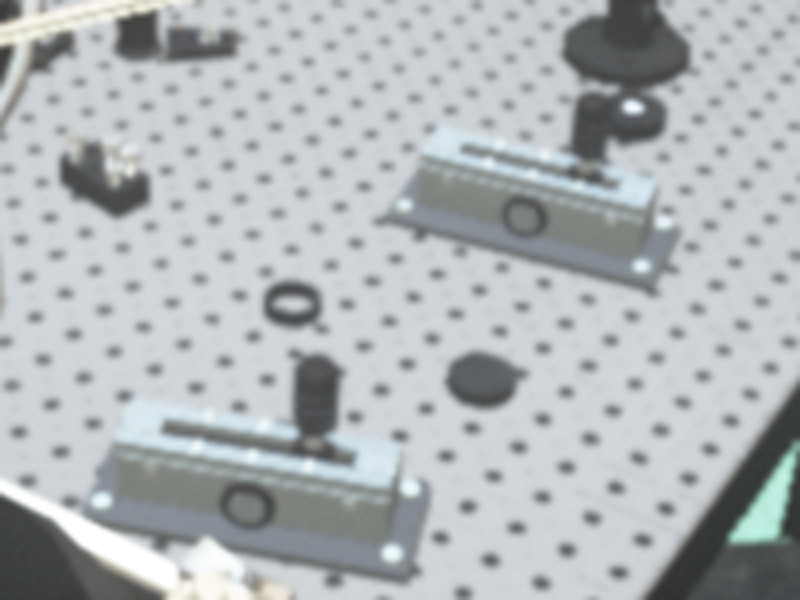

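View pics/scenez.png

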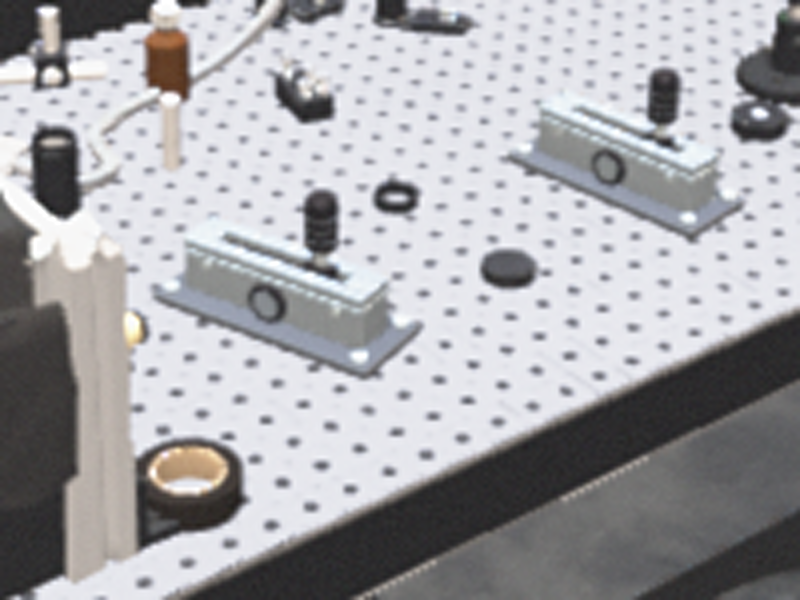

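```bash
python3 - <<'E'
from h import *
print('post base scene',ray_z('scene',232,320,0),ray_z('scene',222,326,0))
print('post base side',ray_z('side',296,390,0))
b=ray_z('scene',226,322,0)
for z in (0,100,150,200,250,300):print(z,proj('scene',[b[0],b[1],z]),proj('side',[b[0],b[1],z]))
E
```

```text
post base scene [379.01337412 412.63247546   0.        ] [375.15938522 437.58849742   0.        ]
post base side [374.80050192 432.01257352   0.        ]
0 (np.float64(226.0), np.float64(321.99999999999994)) (np.float64(295.1078578834795), np.float64(384.43951458365973))
100 (np.float64(223.75467561393563), np.float64(279.3663640144814)) (np.float64(296.58901957832137), np.float64(337.84205665355853))
150 (np.float64(222.54926846251416), np.float64(256.4784062534554)) (np.float64(297.4329193466764), np.float64(311.29290669235615))
200 (np.float64(221.2831404411525), np.float64(232.43749639258127)) (np.float64(298.35913580803384), np.float64(282.15406739981194))
250 (np.float64(219.951584897773), np.float64(207.15426574525029)) (np.float64(299.38033064477804), np.float64(250.027201299144))
300 (np.float64(218.54939584346937), np.float64(180.52986434691041)) (np.float64(300.51190264796986), np.float64(214.42786126946538))
```

>>> arm_command(motion=[0,-0.03,0,0,0,0,-0.03,0,0,0,0,-0.03,0,0,0,0,-0.03,0,0,0,0,-0.03,0,0,0,0,-0.03,0,0,0,0,-0.02,0,0,0,0,0,0,0,0,0,0,0,0,0])

```text
time_s: 1.58
position: [525.0, 199.5, 204.6]
tool_rot: [0.0, 1.0, -0.0, -0.0]
contact_force: [0.1, -1.0, -0.1]
grip_width: -0.3
```

```bash
python3 - <<'E'
from h import *
s=get_obs(); print(s['time_s'],s['position'],s['grip_width'])
im=save('wrist','wrist1.png')
for t in ['attenuator_a','lever_a_knob','laser_module']:
        for r in find_in('wrist',t): print(t,r['confidence'],np.round(r['box'],1))
E
```

```text
1.575 [524.96835729 199.49974408 204.63826282] -0.2619335413780147
attenuator_a 0.85 [278.8 373.3  11.3  36.4]
attenuator_a 0.64 [269.1 149.9 153.7  96.7]
lever_a_knob 0.97 [243.4 174.6  28.2  28.5]
laser_module 0.82 [285.8  32.2  34.5  64.5]
```

View pics/wrist1.png

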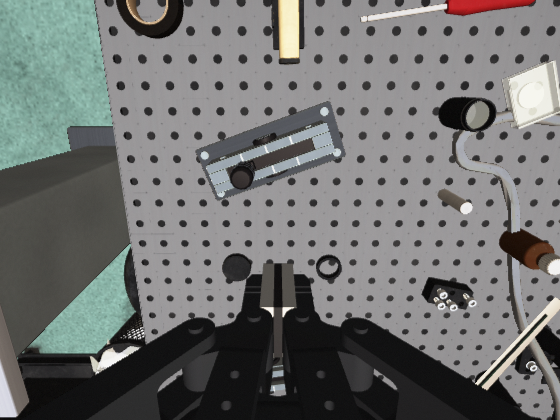

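```bash
python3 - <<'E'
import cv2
im=cv2.imread('pics/wrist1.png'); cv2.imwrite('pics/w1z.png',cv2.resize(im[85:220,185:365],(800,600),interpolation=2))
E
```

```text
(no output)
```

View pics/w1z.png

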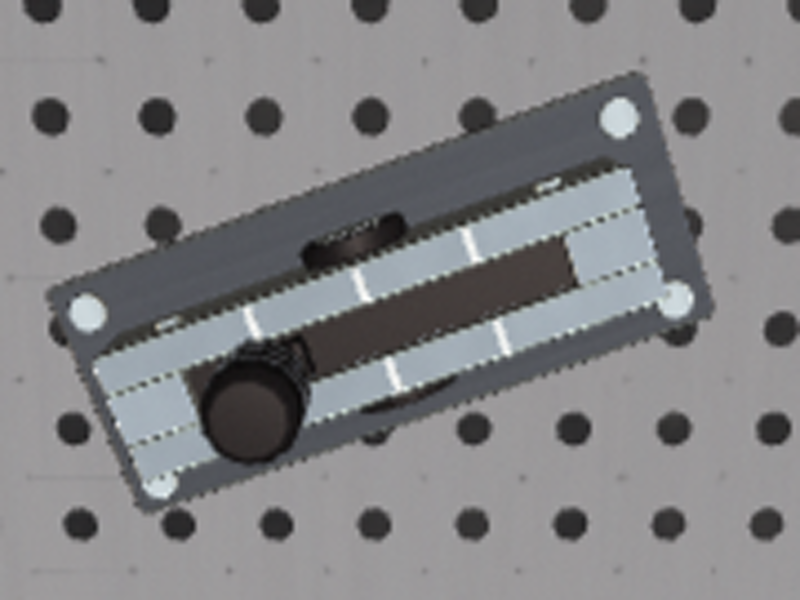

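```bash
cat > fit.py <<'E'
from h import *
from scipy.optimize import least_squares
def mod(p,pts):
    c,s=np.cos(p[2]),np.sin(p[2]); return [np.array([p[0]+c*x-s*y,p[1]+s*x+c*y,z]) for x,y,z in pts]
def fit(s,pts,px,p0):
    px=np.array(px)
    f=lambda p:(np.array([wproj(s,q) for q in mod(p,pts)])-px).ravel()
    r=least_squares(f,p0,loss='soft_l1'); return r.x,f(r.x).reshape(-1,2)
B=[(-75,30,7),(75,30,7),(75,-30,7),(-75,-30,7)];H=[(-62,15,42),(62,15,42),(62,-15,42),(-62,-15,42)];Kn=[(-25,0,90)]
E
python3 - <<'E'
from fit import *
s=get_obs()
px=np.array([(48,292),(645,72),(713,308),(145,512),(93,362),(632,168),(665,298),(148,487),(250,415)])/4.444+[185,85]
p,r=fit(s,B+H+Kn,px,[520,210,.2]);print('L',p,np.degrees(p[2]),np.round(r,1).tolist());print(mod(p,Kn+[(0,0,90),(25,0,90)]))
s2=dict(s);s2['position']=[524.55,0.01,203.93]
px=np.array([(135,212),(660,130),(682,325),(165,297),(638,232),(655,332),(180,402),(297,412)])/4+[170,150]
p,r=fit(s2,B[:3]+H+Kn,px,[510,-40,.15]);print('R',p,np.degrees(p[2]),np.round(r,1).tolist());print(mod(p,Kn+[(0,0,90),(25,0,90)]))
E
```

```text
L [5.17540482e+02 2.22083651e+02 3.44548783e-01] 19.741191073993157 [[-0.7, -0.1], [0.0, -0.8], [1.2, 1.6], [-0.4, 1.2], [-0.4, -0.2], [-0.2, -0.9], [1.5, -0.0], [-0.7, -0.5], [0.4, 1.0]]
[array([494.00978262, 213.63935083,  90.        ]), array([517.54048155, 222.08365116,  90.        ]), array([541.07118047, 230.52795149,  90.        ])]
R [ 5.18036573e+02 -4.98552773e+01  1.55727260e-01] 8.922514758404965 [[-2.0, -0.4], [0.7, -0.4], [0.6, 1.1], [-1.0, 0.4], [0.5, -1.3], [-0.6, 0.7], [1.5, 0.2], [-0.2, -0.1]]
[array([493.33909828, -53.73274231,  90.        ]), array([518.03657316, -49.85527732,  90.        ]), array([542.73404803, -45.97781232,  90.        ])]
```

Fit residuals are about 1 px. The left attenuator (next to the laser) has its knob at (494, 214) with yaw 19.7°, and the right one has its knob at (493, -54) with yaw 8.9°. I'll move shut fingers behind the left knob.

>>> arm_command(motion=[-0.025,0,0,0,0,-0.025,0.001,0,0,0,-0.0235,0,0,0,0,0,0,0,-0.115,0,0,0,0,-0.115,0,0,0,0,-0.115,0,0,0,0.03,0,0,0,0,0.03,0,0,0,0,0.03,0,0,0,0,0.03,0,0,0,0,0.018,0,0,0,0,0,0,0])

```text
time_s: 3.28
position: [450.5, 198.1, 65.5]
tool_rot: [0.0, 0.985, 0.171, -0.001]
contact_force: [-0.7, 0.6, -0.2]
grip_width: 0.1
```

```bash
cat > chk.py <<'E'
from fit import *
import sys
s=get_obs();p=s['position'];R=Rq(s['tool_rot'])
print(s['time_s'],p,'yaw',np.degrees(np.arctan2(R[1,0],R[0,0])),'F',s['contact_force'])
for n,c,y in(('L',[517.54,222.08],.3445),('R',[518.04,-49.86],.1557)):
    d=p[:2]-c;F=s['contact_force'];print(n,'along',d[0]*np.cos(y)+d[1]*np.sin(y),'lat',-d[0]*np.sin(y)+d[1]*np.cos(y),'Falong',F[0]*np.cos(y)+F[1]*np.sin(y))
E
python3 - <<'E'
import chk
from h import *
a=save('wrist','w2.png');b=save('side','s2.png')
cv2.imwrite('pics/s2z.png',cv2.resize(b[190:310,220:380,::-1],(800,600),interpolation=2))
E
```

```text
3.275 [450.49534618 198.09649173  65.54037468] yaw 19.724472622018443 F [-0.67225089  0.57991075 -0.19995153]
L along -71.20526383910885 lat 0.06838562667056891 Falong -0.4369014155747502
R along -28.276554051259808 lat 255.43127948918033 Falong -0.5741910940532358
```

View pics/w2.png

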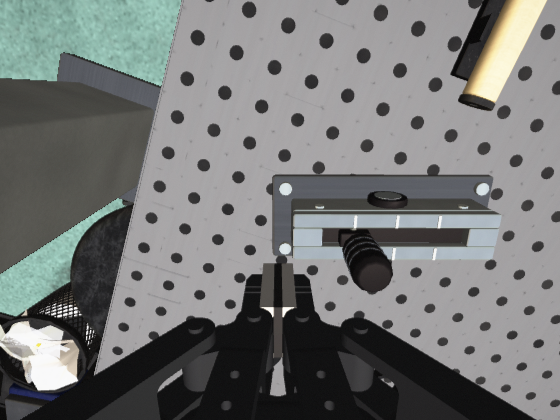

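View pics/s2z.png

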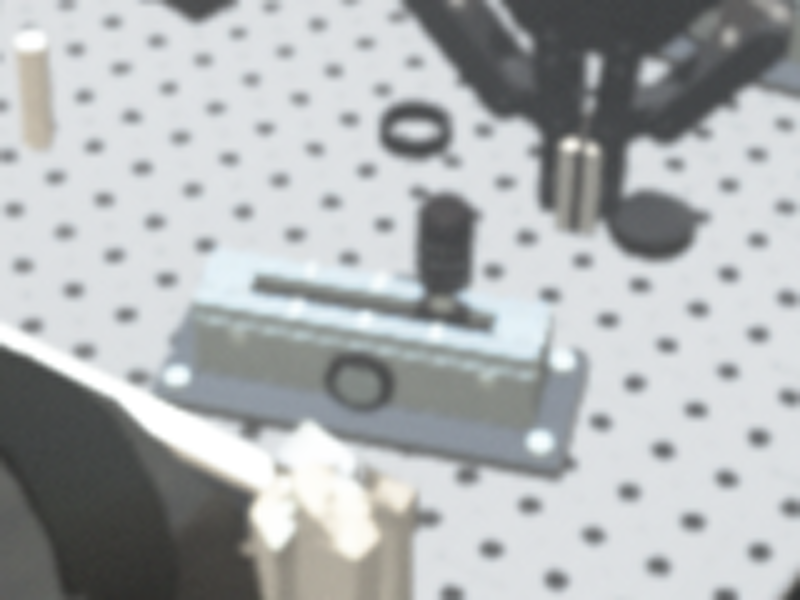

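The fingers are shut behind the left knob and in line with the slot. I'll approach and push, watching the force.

>>> arm_command(motion=[0.005,0,0,0,0,0.005,0,0,0,0,0.005,0,0,0,0,0.002,0,0,0,0,0.002,0,0,0,0,0.002,0,0,0,0,0.0015,0,0,0,0,0,0,0,0,0])

```text
time_s: 4.38
position: [472.7, 206.6, 66.7]
tool_rot: [-0.0, 0.985, 0.172, -0.0]
contact_force: [-0.6, 0.1, -0.5]
grip_width: -0.0
```

```bash
python3 chk.py
```

```text
4.375 [472.71477601 206.62933074  66.67079459] yaw 19.766181004117012 F [-0.59045519  0.09840039 -0.46571584]
L along -47.40958678523629 lat 0.5957915289871707 Falong -0.5225302802449373
R along -5.00270612895941 lat 260.41529457017964 Falong -0.5680534710646499
```

>>> arm_command(motion=[0.0015,0,0,0,0,0.0015,0,0,0,0,0.0015,0,0,0,0,0.0015,0,0,0,0,0,0,0,0,0])

```text
time_s: 5.0
position: [478.4, 208.7, 66.7]
tool_rot: [-0.0, 0.985, 0.172, -0.0]
contact_force: [-0.3, 0.3, -0.1]
grip_width: 0.0
```

```bash
python3 chk.py
```

```text
5.0 [478.4107314  208.68173491  66.66011394] yaw 19.765689339799042 F [-0.27719705  0.34389834 -0.11417955]
L along -41.3551500278824 lat 0.6039327448769019 Falong -0.14476673729501477
R along 0.9426163017365994 lat 261.55958995304934 Falong -0.22051497016381327
```

```bash
python3 - <<'E'
from h import *
b=save('side','s3.png')
cv2.imwrite('pics/s3z.png',cv2.resize(b[190:310,220:380,::-1],(800,600),interpolation=2))
E
```

```text
(no output)
```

View pics/s3z.png

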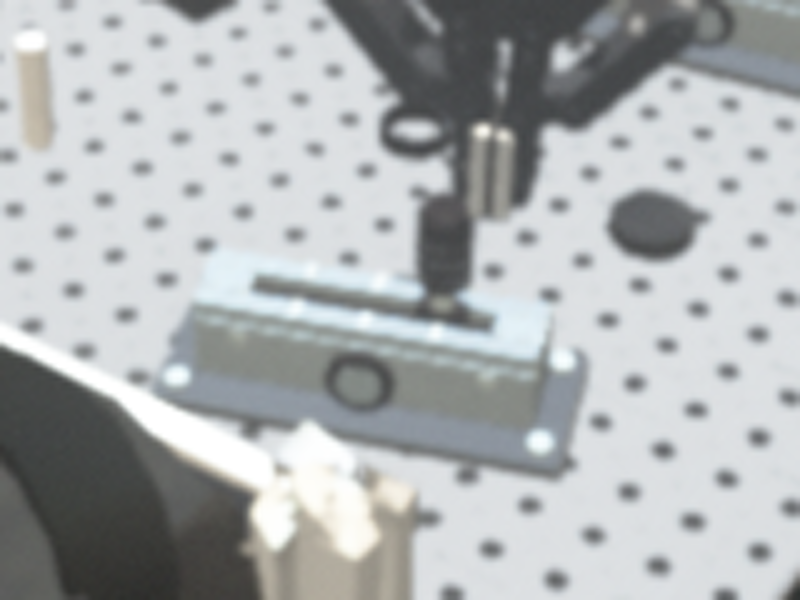

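```bash
python3 - <<'E'
from fit import *
s=get_obs();f=lambda n,p,o,k:(np.round((np.array(proj(n,p))-o)*k))
for n,o in(('side',[220,190]),('scene',[200,180])):
    k=5
    print(n,'tcp',f(n,s['position'],o,k))
    for z in(56,90):print('knob',z,f(n,[494,213.6,z],o,k))
    for q in mod([517.54,222.08,.3445],B+H):print(q,f(n,q,o,k))
b=save('scene','c3.png')
cv2.imwrite('pics/c3z.png',cv2.resize(b[180:300,200:360,::-1],(800,600),interpolation=2))
b=save('wrist','w3.png')
E
```

```text
side tcp [488. 262.]
knob 56 [441. 277.]
knob 90 [444. 200.]
[436.81488458 224.9878757    7.        ] [559. 465.]
[578.00154958 275.64679029   7.        ] [144. 388.]
[598.26511542 219.1721243    7.        ] [193. 283.]
[457.07845042 168.51320971   7.        ] [588. 352.]
[454.11695368 215.25964847  42.        ] [535. 354.]
[570.83126341 257.13768453  42.        ] [189. 293.]
[580.96304632 228.90035153  42.        ] [213. 241.]
[464.24873659 187.02231547  42.        ] [551. 299.]
scene tcp [425. 292.]
knob 56 [395. 302.]
knob 90 [396. 236.]
[436.81488458 224.9878757    7.        ] [451. 458.]
[578.00154958 275.64679029   7.        ] [183. 357.]
[598.26511542 219.1721243    7.        ] [258. 303.]
[457.07845042 168.51320971   7.        ] [521. 397.]
[454.11695368 215.25964847  42.        ] [446. 367.]
[570.83126341 257.13768453  42.        ] [222. 288.]
[580.96304632 228.90035153  42.        ] [260. 261.]
[464.24873659 187.02231547  42.        ] [481. 338.]
```

View pics/c3z.png

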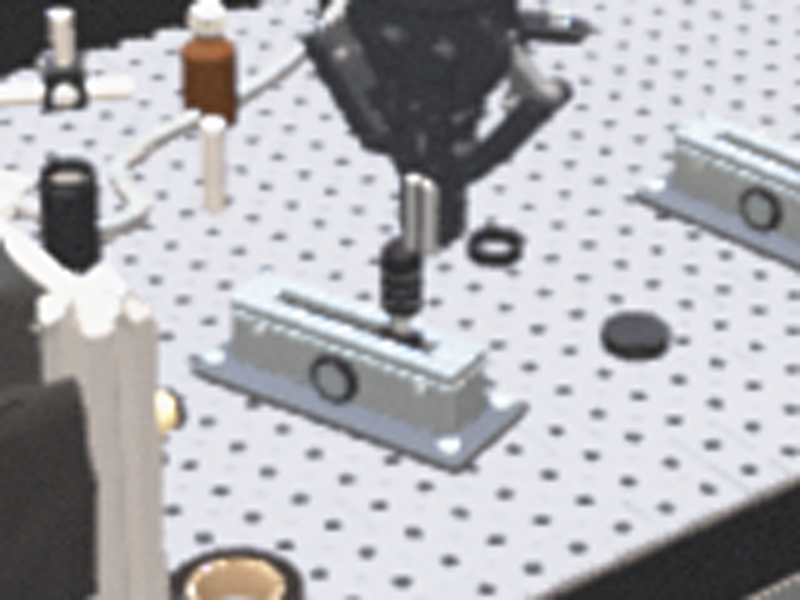

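View pics/w3.png

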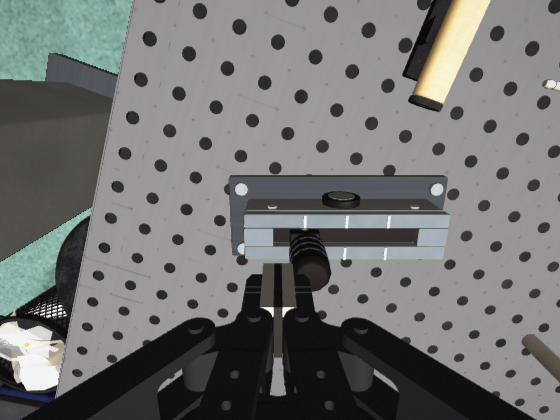

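```bash
python3 - <<'E'
from fit import *
s=get_obs();print(s['joints'],s['grip_width'])
a=(220+490/5,190+215/5);b=(200+418/5,180+248/5)
for z in(60,66,75,80,85,90,95):print(z,ray_z('side',*a,z)[:2],ray_z('scene',*b,z)[:2])
print('tcp in wrist',wproj(s,s['position']),[wproj(s,np.array(s['position'])+[0,0,d]) for d in(10,20)])
E
```

```text
[ 4.11324508e-01  1.56388665e-01 -3.09224906e-01  1.10526336e+00
  1.78993966e-05  1.63714570e+00] -0.04565710517373941
60 [495.42906627 178.72506369] [521.70766292 179.87703118]
66 [491.76567319 185.30029431] [513.24895152 186.31971791]
75 [486.27058357 195.16314022] [500.56088442 195.98374802]
80 [483.217756   200.64249907] [493.51195825 201.35265363]
85 [480.16492844 206.12185791] [486.46303208 206.72155925]
90 [477.11210087 211.60121676] [479.41410591 212.09046486]
95 [474.05927331 217.0805756 ] [472.36517974 217.45937048]
tcp in wrist (np.float64(278.5235271320108), np.float64(255.1439719524895)) [(np.float64(278.57546582241196), np.float64(263.7132766249315)), (np.float64(278.6332127104184), np.float64(273.24086912661284))]
```

Projecting the reported TCP into both pictures puts it about 20 mm below the visible tips. Side view: tips at (318,233), projected (318,242). The tips may therefore be above the knob. I'll back off, go lower while staying above the housing, and look again.

>>> arm_command(motion=[-0.006,0,0,0,0,-0.006,0,0,0,0,0,0,0.006,0,0,0,0,0.006,0,0,0,0,0.005,0,0,0,0,0,0,0])

```text
time_s: 5.9
position: [466.7, 204.4, 49.0]
tool_rot: [0.0, 0.985, 0.172, -0.001]
contact_force: [-0.4, 0.2, 0.2]
grip_width: 0.2
```

```bash
python3 - <<'E'
import chk
from h import *
s=get_obs()
o=[]
for n,x,y in(('side',260,190),('scene',240,190)):
    b=save(n,n+'4.png'); o.append(cv2.resize(b[y:y+100,x:x+80,::-1],(400,500),interpolation=2)); print(n,(np.array(proj(n,s['position']))-[x,y])*5)
cv2.imwrite('pics/z4.png',np.hstack(o))
E
```

```text
5.9 [466.69721479 204.43275436  49.00017592] yaw 19.7660844287863 F [-0.3966893   0.15882264  0.20992094]
L along -53.81542395030154 lat 0.5605637066544169 Falong -0.31974304314856017
R along -11.288101013995586 lat 259.1784429525801 Falong -0.36726174488815677
side [321.07704678 307.6586637 ]
scene [247.87513386 284.15567494]
```

View pics/z4.png

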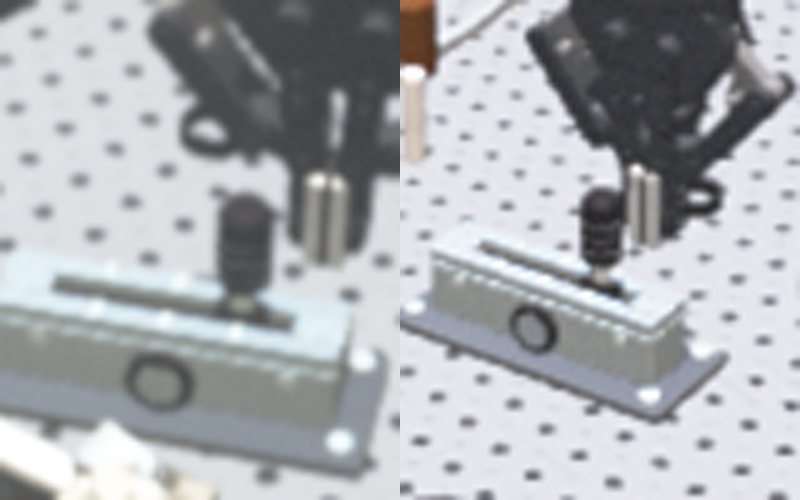

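The tips are now level with the knob, well above the housing. I'll go 5 mm lower and push.

>>> arm_command(motion=[0,0,0.005,0,0,0.0015,0,0,0,0,0.0015,0,0,0,0,0.0015,0,0,0,0,0.0015,0,0,0,0,0,0,0,0,0])

```text
time_s: 6.75
position: [471.7, 206.2, 44.6]
tool_rot: [0.0, 0.985, 0.172, -0.001]
contact_force: [-4.7, -1.2, 3.2]
grip_width: -0.0
```

```bash
python3 chk.py
```

```text
6.75 [471.70618714 206.24568074  44.62762574] yaw 19.767328669054585 F [-4.74353392 -1.2347043   3.20255156]
L along -48.48848405728336 lat 0.5753098816290976 Falong -4.881816761566392
R along -6.058587564865867 lat 260.1926890562829 Falong -4.877620104405656
```

>>> arm_command(motion=[0.0015,0,0,0,0,0.0015,0,0,0,0,0.0015,0,0,0,0,0,0,0,0,0])

```text
time_s: 7.25
position: [476.5, 208.0, 44.7]
tool_rot: [0.0, 0.985, 0.172, -0.0]
contact_force: [-3.0, -2.5, 1.9]
grip_width: -0.1
```

```bash
python3 chk.py
```

```text
7.25 [476.46483041 207.97870286  44.67068409] yaw 19.769195623728816 F [-2.95647633 -2.50519544  1.9285291 ]
L along -43.4241507758516 lat 0.599389282734407 Falong -3.628836767069721
R along -1.088765912694761 lat 261.16681643429166 Falong -3.3091973328348208
```

>>> arm_command(motion=[0.0015,0,0,0,0,0.0015,0,0,0,0,0.0015,0,0,0,0,0,0,0,0,0])

```text
time_s: 7.75
position: [482.1, 210.0, 44.8]
tool_rot: [-0.0, 0.985, 0.172, 0.001]
contact_force: [0.5, 0.1, -0.0]
grip_width: -0.3
```

```bash
python3 chk.py
```

```text
7.75 [482.11466064 210.00957789  44.80716883] yaw 19.76572227590382 F [ 0.52632436  0.13991637 -0.04009054]
L along -37.4204000177644 lat 0.6028439875914327 Falong 0.5426532860355482
R along 4.807650766948548 lat 262.2969958183907 Falong 0.5416545986658066
```

>>> arm_command(motion=[0.0015,0,0,0,0,0.0015,0,0,0,0,0,0,0,0,0])

```text
time_s: 8.12
position: [484.5, 210.9, 44.8]
tool_rot: [-0.0, 0.985, 0.172, 0.0]
contact_force: [0.6, 0.7, 0.5]
grip_width: -0.6
```

```bash
python3 - <<'E'
import chk
from h import *
s=get_obs()
o=[]
for n,x,y in(('side',260,190),('scene',240,190)):
    b=save(n,n+'5.png'); o.append(cv2.resize(b[y:y+100,x:x+80,::-1],(400,500),interpolation=2))
cv2.imwrite('pics/z5.png',np.hstack(o))
E
```

```text
8.125 [484.52322101 210.88980201  44.78366064] yaw 19.766669313236513 F [0.62777806 0.72536847 0.51964845]
L along -34.856081324272154 lat 0.6179163462093289 Falong 0.835868471748904
R along 7.323573138595123 lat 262.793072584261 Falong 0.7326680725584424
```

View pics/z5.png

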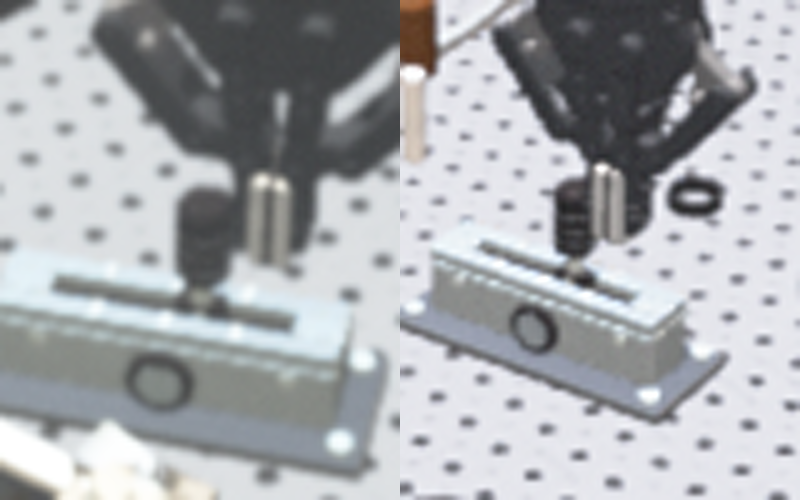

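The left lever has snapped to its middle click. I'll continue to the far stop.

>>> arm_command(motion=[0.003,0,0,0,0,0.003,0,0,0,0,0.003,0,0,0,0,0.002,0,0,0,0,0.002,0,0,0,0,0.002,0,0,0,0,0.0015,0,0,0,0,0,0,0,0,0])

```text
time_s: 9.22
position: [498.6, 215.9, 44.5]
tool_rot: [0.0, 0.985, 0.172, -0.001]
contact_force: [-4.6, -0.5, 2.8]
grip_width: -0.1
```

```bash
python3 chk.py
```

```text
9.225 [498.57121657 215.91562524  44.53051573] yaw 19.768245181082737 F [-4.57623677 -0.50026567  2.79973547]
L along -19.936132037823413 lat 0.6040697711770164 Falong -4.476310159783867
R along 21.980996024034905 lat 265.57965342737833 Falong -4.598456088091452
```

>>> arm_command(motion=[0.0015,0,0,0,0,0.0015,0,0,0,0,0.0015,0,0,0,0,0,0,0,0,0])

```text
time_s: 9.72
position: [504.3, 218.0, 44.7]
tool_rot: [-0.0, 0.985, 0.172, 0.0]
contact_force: [-0.3, 0.1, 0.2]
grip_width: -0.0
```

```bash
python3 chk.py
```

```text
9.725 [504.3186622  217.98739854  44.70064843] yaw 19.765215849258745 F [-0.29127811  0.14425356  0.23430156]
L along -13.826688919562276 lat 0.6130524755319904 Falong -0.22544570961978416
R along 27.980189430480813 lat 266.7350989588951 Falong -0.2653849449977556
```

Contact was lost past the second hump, so I'll check the picture.

```bash
python3 - <<'E'
from h import *
o=[]
for n,x,y in(('side',260,190),('scene',240,190)):
    b=save(n,n+'6.png'); o.append(cv2.resize(b[y:y+100,x:x+80,::-1],(400,500),interpolation=2))
    for k in(25,0,25):pass
    for L in(0,25,50):
        a=np.array([517.54,222.08])+(L-25)*np.array([np.cos(.3445),np.sin(.3445)]);print(n,L,(np.array(proj(n,[*a,90]))-[x,y])*5)
cv2.imwrite('pics/z6.png',np.hstack(o))
E
```

```text
side 0 [244.22373777 200.30416505]
side 25 [172.55182476 188.49580462]
side 50 [101.67383119 176.81824699]
scene 0 [195.54183707 185.97932686]
scene 25 [149.39529092 170.74018739]
scene 50 [104.19702714 155.81420262]
```

View pics/z6.png

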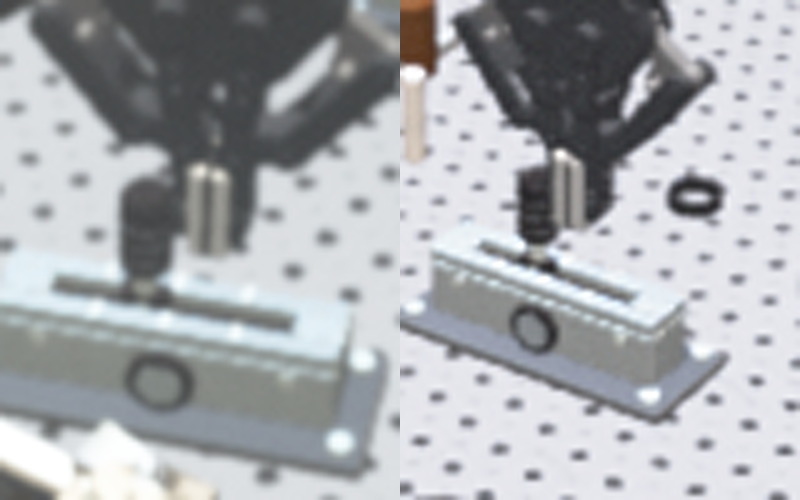

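By projection the lever is only at about 34 mm: near-zero force means the hump top, not the stop. The force at mid was also low just before its hump. I'll continue a few mm.

>>> arm_command(motion=[0.0015,0,0,0,0,0.0015,0,0,0,0,0.0015,0,0,0,0,0,0,0,0,0])

```text
time_s: 10.32
position: [508.7, 219.6, 44.9]
tool_rot: [-0.0, 0.985, 0.172, 0.001]
contact_force: [-0.1, -0.1, -0.4]
grip_width: -0.2
```

```bash
cat > see.py <<'E'
import chk,sys
from h import *
o=[]
i=sys.argv[1]
for n,x,y in(('side',260,190),('scene',240,190)):
    b=save(n,n+i+'.png'); o.append(cv2.resize(b[y:y+100,x:x+80,::-1],(400,500),interpolation=2))
cv2.imwrite(f'pics/z{i}.png',np.hstack(o))
E
python3 see.py 7
```

```text
10.325 [508.65194361 219.5718908   44.85059721] yaw 19.768753653158683 F [-0.10832794 -0.08510109 -0.42679363]
L along -9.212887526858825 lat 0.6409847773037152 Falong -0.13070393100485567
R along 32.50676196032789 lat 267.6284547876824 Falong -0.12021429000517934
```

View pics/z7.png

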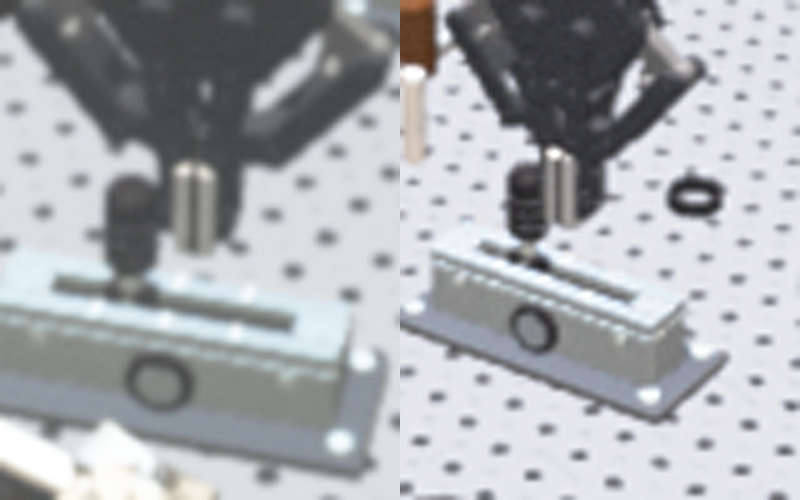

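>>> arm_command(motion=[0.0015,0,0,0,0,0,0,0,0,0,0,0,0,0,0])

```text
time_s: 10.8
position: [509.4, 219.8, 44.7]
tool_rot: [-0.0, 0.985, 0.172, 0.0]
contact_force: [0.9, 0.1, -0.4]
grip_width: 0.3
```

```bash
python3 see.py 8
```

```text
10.8 [509.4061047  219.82234643  44.71401126] yaw 19.76806242752572 F [ 0.89227987  0.11708433 -0.35468377]
L along -8.418452200622362 lat 0.6220248570670499 Falong 0.8793958948153886
R along 33.29063870143476 lat 267.7589316856356 Falong 0.8996426227589588
```

View pics/z8.png

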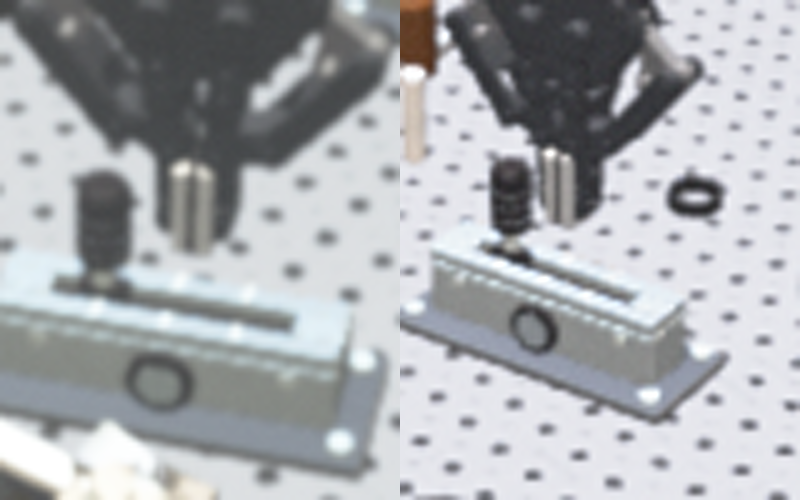

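The left lever is at the far stop: the knob top is at side crop x≈103, and the far stop is predicted at 102. Before moving right I'll check the clearance to the stand beyond the right attenuator.

```bash
python3 - <<'E'
from fit import *
s=dict(get_obs());s['position']=[524.55,0.01,203.93];s['tool_rot']=[0,1,0,0]
print('stand base wrist0',wray(s,302,360,5),'puck',wray(s,272,315,8))
b=ray_z('scene',398,198,0);print('scene base',b,'side',ray_z('side',387,152,0))
for z in(0,50,100,150,200):print(z,proj('scene',[*b[:2],z]))
print('knob/stand green',[ray_z('scene',390,165,z) for z in (60,120,180)],[ray_z('side',376,115,z) for z in(60,120,180)])
print('rod near end',[ (z,ray_z('scene',250,172,z)[:2].round(),ray_z('side',225,150,z)[:2].round()) for z in(50,100,150,200)])
im=cv2.imread('pics/scene6.png');cv2.imwrite('pics/rz.png',cv2.resize(im[100:250,320:520],(800,600),interpolation=2))
E
```

```text
stand base wrist0 [ 556.30689466 -250.88834058    5.        ] puck [ 517.02686154 -178.57218608    8.        ]
scene base [ 560.39238648 -263.32893741    0.        ] side [ 558.00652294 -260.93997944    0.        ]
0 (np.float64(398.0), np.float64(197.99999999999994))
50 (np.float64(399.9555321453785), np.float64(182.17563994825437))
100 (np.float64(401.9731309178506), np.float64(165.84903059488084))
150 (np.float64(404.05579886499015), np.float64(148.99587502714817))
200 (np.float64(406.20673537767084), np.float64(131.59028345681998))
knob/stand green [array([ 649.2743537 , -316.92669752,   60.        ]), array([ 551.87007076, -202.58384295,  120.        ]), array([454.46578782, -88.24098839, 180.        ])] [array([ 623.51249958, -318.21993472,   60.        ]), array([ 573.2294479 , -199.51103468,  120.        ]), array([522.94639622, -80.80213464, 180.        ])]
rod near end [(50, array([870.,  41.]), array([834.,  29.])), (100, array([772., 106.]), array([774.,  96.])), (150, array([674., 170.]), array([715., 163.])), (200, array([576., 234.]), array([655., 230.]))]
```

View pics/rz.png

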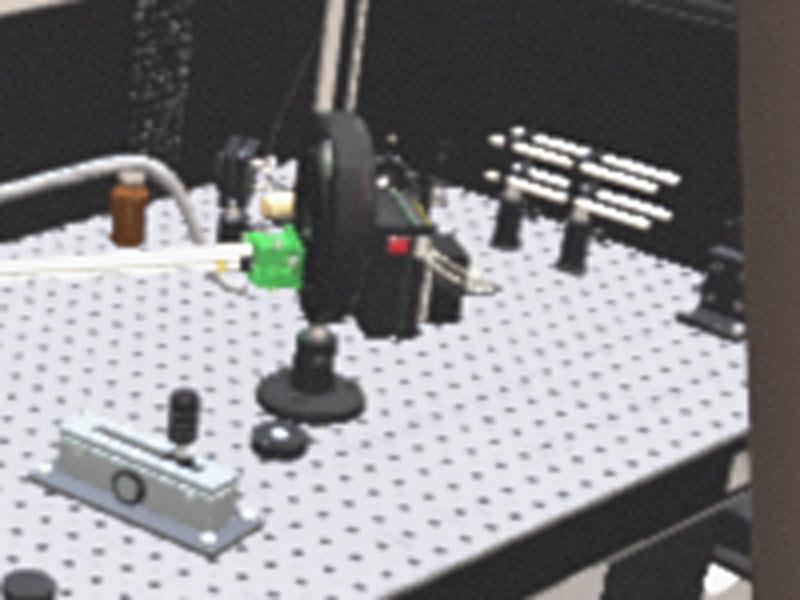

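>>> arm_command(motion=[-0.01,0,0,0,0,-0.022,0,0,0,0,0,0,-0.035,0,0,0,0,-0.035,0,0,0,0,-0.03,0.095,0,0,0,0,0.094,0,-0.008,0.037,0,0,0,-0.008,0.037,0,0,0,-0.008,0.037,0,0,0,-0.008,0.037,0,0,0,-0.008,0.037,0,0,0,-0.008,0.037,0,0,0,-0.008,0.038,0,0,0,0,0,0,0,0,0,0,0,0,0])

```text
time_s: 12.78
position: [463.9, -56.3, 144.7]
tool_rot: [-0.0, 0.997, 0.078, -0.0]
contact_force: [-0.5, 0.1, 0.7]
grip_width: 0.1
```

```bash
python3 chk.py; python3 - <<'E'
from h import *
save('wrist','w9.png'); b=save('side','s9.png')
cv2.imwrite('pics/s9z.png',cv2.resize(b[130:280,230:430,::-1],(800,600),interpolation=2))
for t in ['attenuator_a','lever_a_knob']:
        for r in find_in('wrist',t): print(t,r['confidence'],np.round(r['box'],1))
E
```

```text
12.775 [463.86773266 -56.34822489 144.68370086] yaw 8.909667923719516 F [-0.47054944  0.06191875  0.69996253]
L along -144.55120061273686 lat -243.942491371451 Falong -0.42199046062539497
R along -54.523097344607656 lat 1.9908456595645188 Falong -0.45525546069098266
attenuator_a 0.78 [339.9 195.7 162.4  79.2]
```

View pics/w9.png

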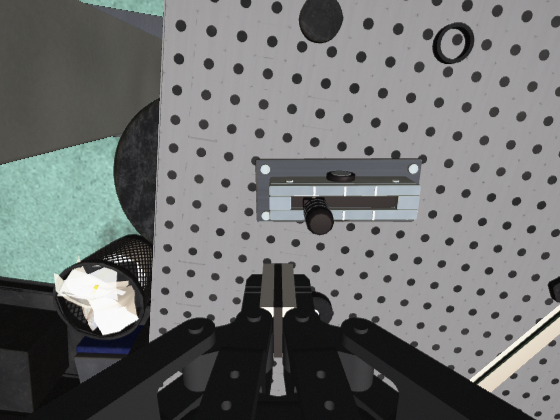

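View pics/s9z.png

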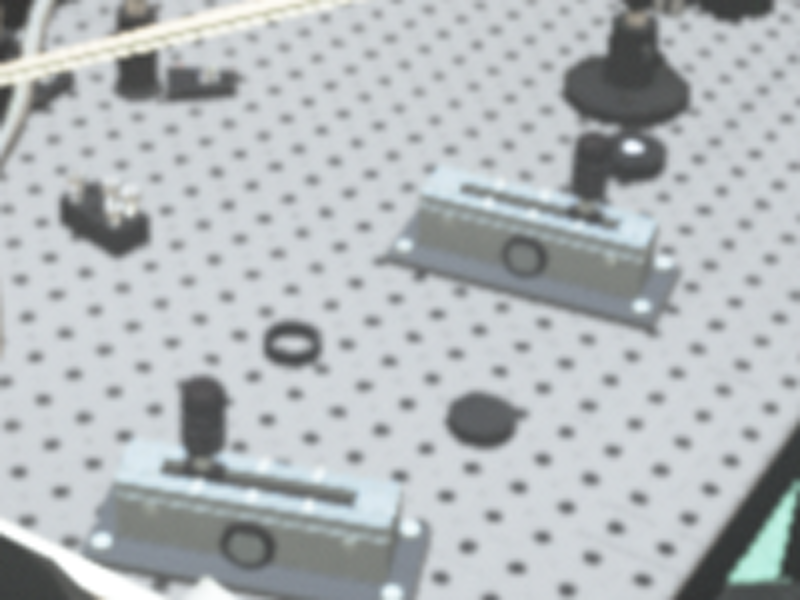

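The left lever stays at its far stop with nothing touching it. I'll refine the right pose.

```bash
python3 - <<'E'
import cv2
im=cv2.imread('pics/wrist1.png');im=cv2.imread('pics/w9.png'); cv2.imwrite('pics/w9z.png',cv2.resize(im[120:270,240:440],(800,600),interpolation=2))
E
```

```text
(no output)
```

View pics/w9z.png

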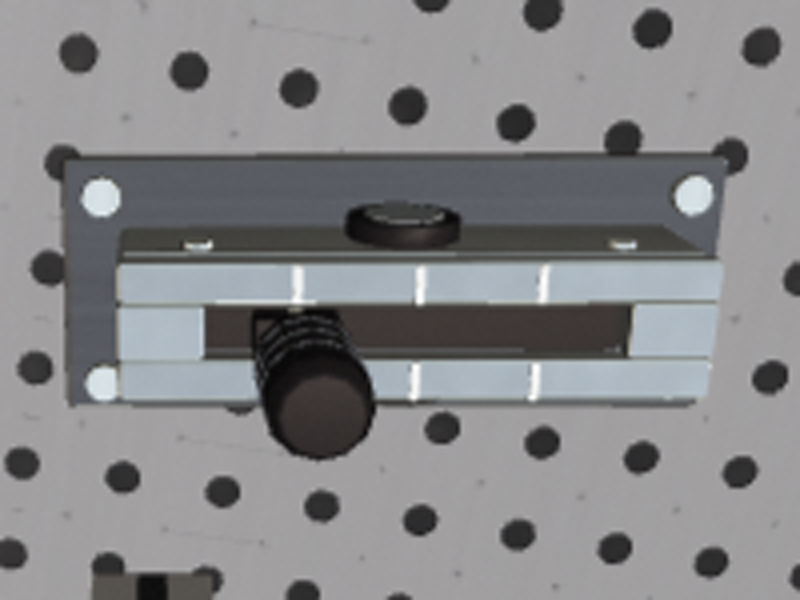

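```bash
python3 - <<'E'
from fit import *
s=get_obs()
px=np.array([(65,158),(727,155),(72,403),(118,263),(722,263),(710,398),(118,398),(322,415)])/4+[240,120]
p,r=fit(s,[B[0],B[1],B[3]]+H+Kn,px,[518,-50,.15]);print('R',p,np.degrees(p[2]),np.round(r,1).tolist());print(mod(p,Kn))
E
```

```text
R [ 5.18646646e+02 -4.96449166e+01  1.58673733e-01] 9.091335243979566 [[-0.7, -0.2], [1.0, 0.3], [-1.1, 1.2], [-0.2, -0.4], [0.9, -0.6], [-0.8, 0.2], [0.1, 0.4], [0.5, -0.2]]
[array([493.96070328, -53.59513516,  90.        ])]
```

>>> arm_command(motion=[-0.0075,0.0015,0,0,0,0,0,0.025,0,0,0,0,0.025,0,0,0,0,0.025,0,0,0,0,0.025,0,0,0,0,0,0,0,0.003,0,0,0,0,0.003,0,0,0,0,0.0015,0,0,0,0,0,0,0,0,0])

```text
time_s: 14.22
position: [465.0, -58.1, 45.1]
tool_rot: [0.0, 0.997, 0.078, 0.0]
contact_force: [-0.1, -0.3, -0.3]
grip_width: -0.4
```

```bash
sed -i 's/518.04,-49.86\],.1557/518.65,-49.64],.1587/' chk.py; cat > see2.py <<'E'
import chk,sys
from h import *
o=[];i=sys.argv[1]
for n,x,y in(('side',325,125),('scene',325,140)):
    b=save(n,n+i+'.png'); o.append(cv2.resize(b[y:y+100,x:x+80,::-1],(400,500),interpolation=2))
    for L in(0,12.5,25,50):
        a=np.array([518.65,-49.64])+(L-25)*np.array([np.cos(.1587),np.sin(.1587)]);print(n,L,((np.array(proj(n,[*a,90]))-[x,y])*5).round()+[400*(n=='scene'),0])
cv2.imwrite(f'pics/z{i}.png',np.hstack(o))
E
python3 see2.py 10
```

```text
14.225 [464.95377748 -58.0579276   45.08340873] yaw 8.941223262833907 F [-0.09439975 -0.25172688 -0.32412722]
L along -144.1063781971587 lat -245.9185252063477 Falong -0.17386797789223912
R along -54.35177677660534 lat 0.17372093773279218 Falong -0.13299506049172166
side 0 [265. 193.]
side 12.5 [236. 186.]
side 25 [207. 179.]
side 50 [149. 166.]
scene 0 [600. 283.]
scene 12.5 [579. 275.]
scene 25 [559. 268.]
scene 50 [520. 253.]
```

View pics/z10.png

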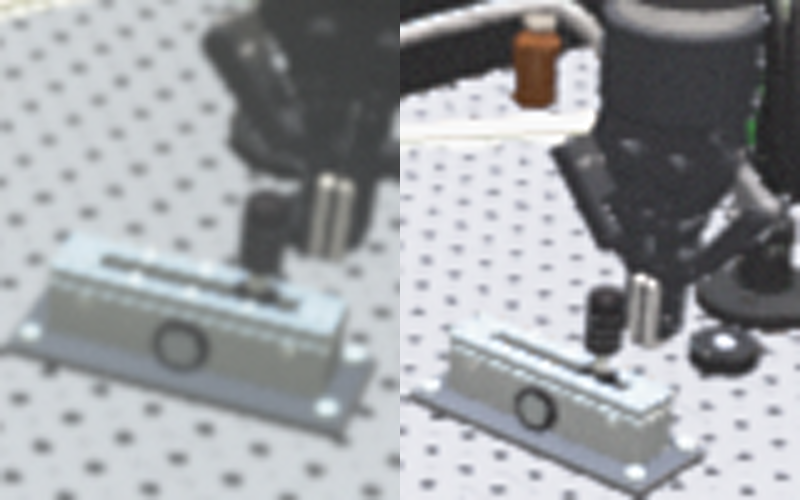

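>>> arm_command(motion=[0.0015,0,0,0,0,0.0015,0,0,0,0,0.0015,0,0,0,0,0.0015,0,0,0,0,0.001,0,0,0,0,0.001,0,0,0,0,0.001,0,0,0,0,0.001,0,0,0,0,0,0,0,0,0])

```text
time_s: 15.45
position: [473.4, -56.6, 44.5]
tool_rot: [0.0, 0.997, 0.078, -0.001]
contact_force: [-5.7, -1.7, 1.9]
grip_width: -0.0
```

```bash
python3 chk.py
```

```text
15.45 [473.372611   -56.63644364  44.52783716] yaw 8.925644531537527 F [-5.65886728 -1.66058141  1.87705921]
L along -135.70212578733492 lat -247.42382112885284 Falong -5.887199004163433
R along -45.81409424726882 lat 0.24687427396233552 Falong -5.850184925286783
```

>>> arm_command(motion=[0.001,0,0,0,0,0.001,0,0,0,0,0.001,0,0,0,0,0,0,0,0,0,0,0,0,0,0])

```text
time_s: 16.08
position: [477.3, -56.0, 44.6]
tool_rot: [-0.0, 0.997, 0.078, -0.0]
contact_force: [-3.4, -0.8, 1.1]
grip_width: -0.3
```

```bash
python3 see2.py 11
```

```text
16.075 [477.27041796 -56.03467471  44.60475341] yaw 8.9365859463424 F [-3.35393604 -0.77802602  1.07861934]
L along -131.83010361490597 lat -248.17380061171087 Falong -3.4196333150033986
R along -41.870168477136176 lat 0.2250924427037262 Falong -3.4347441007630146
side 0 [265. 193.]
side 12.5 [236. 186.]
side 25 [207. 179.]
side 50 [149. 166.]
scene 0 [600. 283.]
scene 12.5 [579. 275.]
scene 25 [559. 268.]
scene 50 [520. 253.]
```

View pics/z11.png

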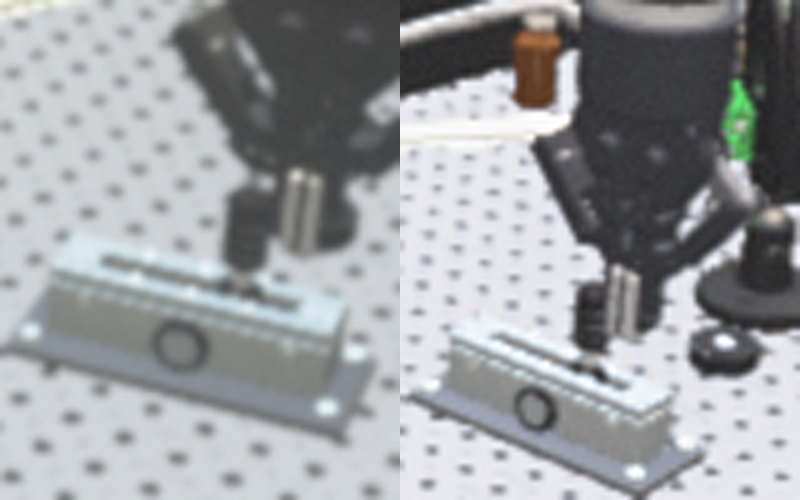

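>>> arm_command(motion=[0.001,0,0,0,0,0.001,0,0,0,0,0.001,0,0,0,0,0.001,0,0,0,0,0,0,0,0,0,0,0,0,0,0])

```text
time_s: 16.92
position: [482.1, -55.4, 44.9]
tool_rot: [0.0, 0.997, 0.078, 0.001]
contact_force: [0.1, -0.4, -0.1]
grip_width: 0.2
```

```bash
python3 see2.py 12|head -4
```

```text
16.925 [482.1301205  -55.36385657  44.94497449] yaw 8.945259004473625 F [ 0.07691736 -0.38586776 -0.13694297]
L along -127.0293828564604 lat -249.1836451413484 Falong -0.05791957415279457
R along -36.96552255386333 lat 0.1194792714984434 Falong 0.01497029746921482
side 0 [265. 193.]
```

View pics/z12.png

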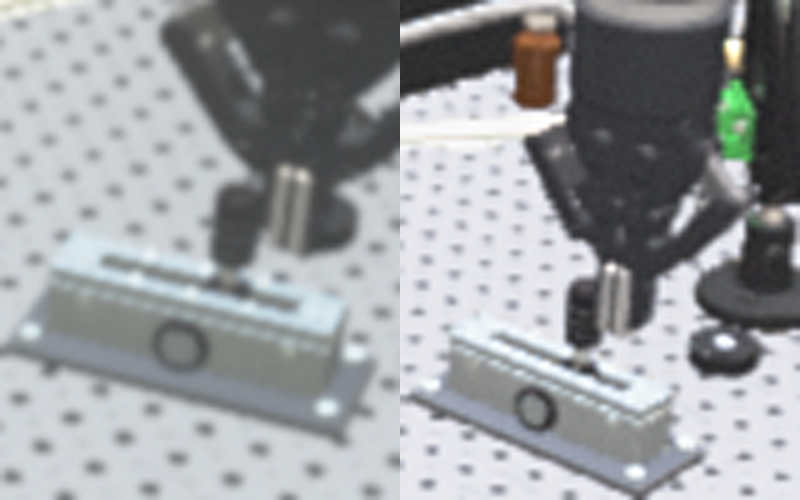

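>>> arm_command(motion=[0.001,0,0,0,0,0,0,0,0,0,0,0,0,0,0])

```text
time_s: 17.4
position: [482.5, -55.3, 44.7]
tool_rot: [0.0, 0.997, 0.078, 0.0]
contact_force: [-0.3, -0.1, 0.6]
grip_width: 0.1
```

```bash
python3 see2.py 13|head -4
```

```text
17.4 [482.46118495 -55.27617477  44.72963127] yaw 8.935231451168939 F [-0.26844998 -0.07360938  0.64356675]
L along -126.68815785490396 lat -249.2129242403608 Falong -0.2775368612868348
R along -36.62476164062803 lat 0.15373955954756102 Falong -0.27670935845897915
side 0 [265. 193.]
```

View pics/z13.png

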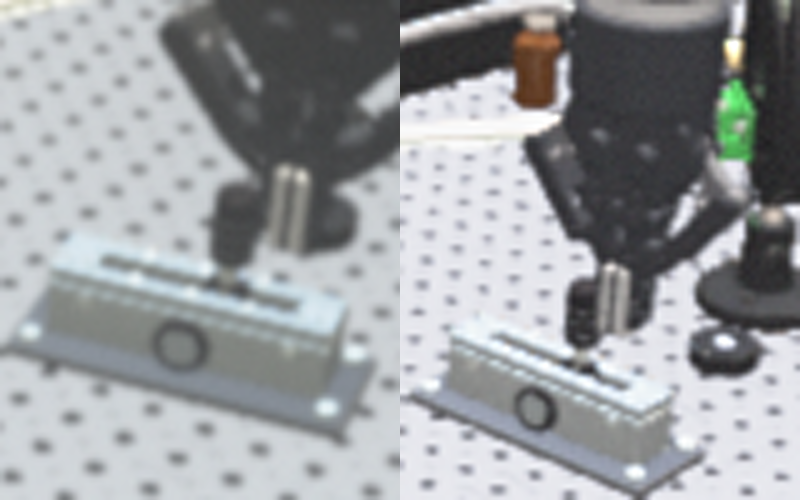

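The lever is hanging right at the hump (L≈13). I'll nudge in 1 mm steps.

>>> arm_command(motion=[0.001,0,0,0,0,0.001,0,0,0,0,0,0,0,0,0,0,0,0,0,0])

```text
time_s: 18.0
position: [484.5, -54.9, 44.7]
tool_rot: [-0.0, 0.997, 0.078, 0.0]
contact_force: [-0.1, 0.2, -0.5]
grip_width: -0.0
```

```bash
python3 see2.py 14|head -4
```

```text
18.0 [484.52701628 -54.8978886   44.72723622] yaw 8.941375385950446 F [-0.11142488  0.23524777 -0.53494938]
L along -124.61594849649018 lat -249.55454963912138 Falong -0.02542874033664605
R along -34.52510811116953 lat 0.20079903689778789 Falong -0.07284736462405574
side 0 [265. 193.]
```

View pics/z14.png

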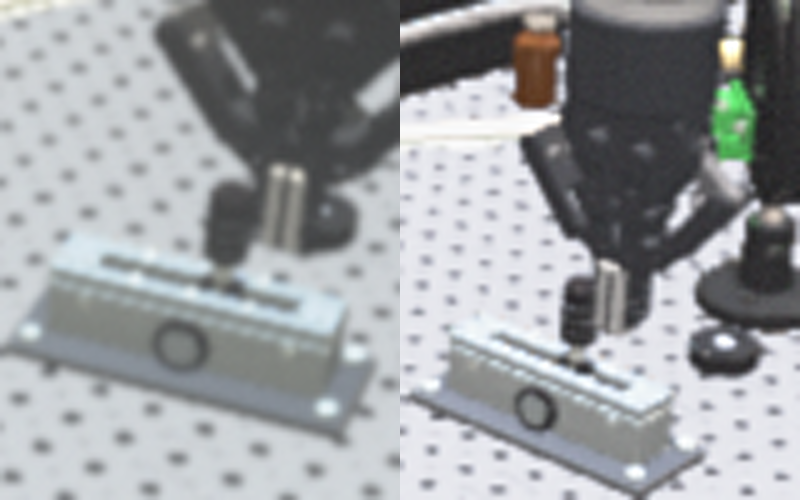

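>>> arm_command(motion=[0.001,0,0,0,0,0,0,0,0,0,0,0,0,0,0,0,0,0,0,0])

```text
time_s: 18.6
position: [485.3, -54.8, 44.7]
tool_rot: [-0.0, 0.997, 0.078, 0.0]
contact_force: [-0.2, 0.2, 0.1]
grip_width: 0.2
```

```bash
python3 see2.py 15|head -4
```

```text
18.6 [485.30178532 -54.78270753  44.69456601] yaw 8.938304213303605 F [-0.19621919  0.17457914  0.14252346]
L along -123.84780179924725 lat -249.70779582307048 Falong -0.12573029112759732
R along -33.74187255632176 lat 0.19209231521315662 Falong -0.16616385926863286
side 0 [265. 193.]
```

View pics/z15.png

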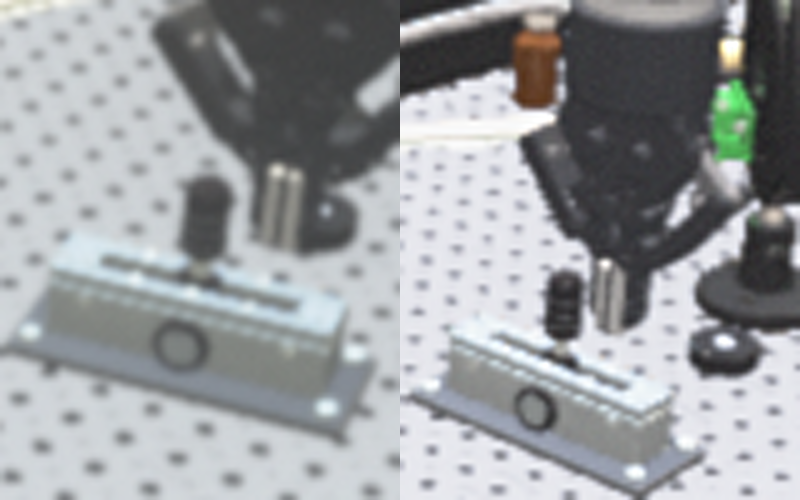

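It snapped to the middle: the knob is at side x≈207, predicted 207, clear of the finger. I'll retreat and check everything.

>>> arm_command(motion=[-0.01,0,0,0,0,-0.02,0,0,0,0,0,0,-0.03,0,0,0,0,-0.03,0,0,0,0,-0.04,0,0,0,0,-0.04,0,0,0,0,0,0,0,0,0,0,0,0])

```text
time_s: 19.7
position: [455.0, -59.4, 184.1]
tool_rot: [-0.0, 0.997, 0.078, -0.0]
contact_force: [0.5, -0.4, 0.0]
grip_width: 0.0
```

```bash
python3 see2.py 16|tail -8; python3 - <<'E'
from h import *
b=cv2.imread('pics/side16.png');cv2.imwrite('pics/s16z.png',cv2.resize(b[130:280,230:430],(800,600),interpolation=2))
a=cv2.imread('pics/scene0.png');c=cv2.imread('pics/scene16.png')
print(proj('side',[517.5,222.1,90]))
cv2.imwrite('pics/c16.png',c)
E
```

```text
side 0 [265. 193.]
side 12.5 [236. 186.]
side 25 [207. 179.]
side 50 [149. 166.]
scene 0 [600. 283.]
scene 12.5 [579. 275.]
scene 25 [559. 268.]
scene 50 [520. 253.]
(np.float64(294.5235124653561), np.float64(227.7133773393373))
```

View pics/s16z.png

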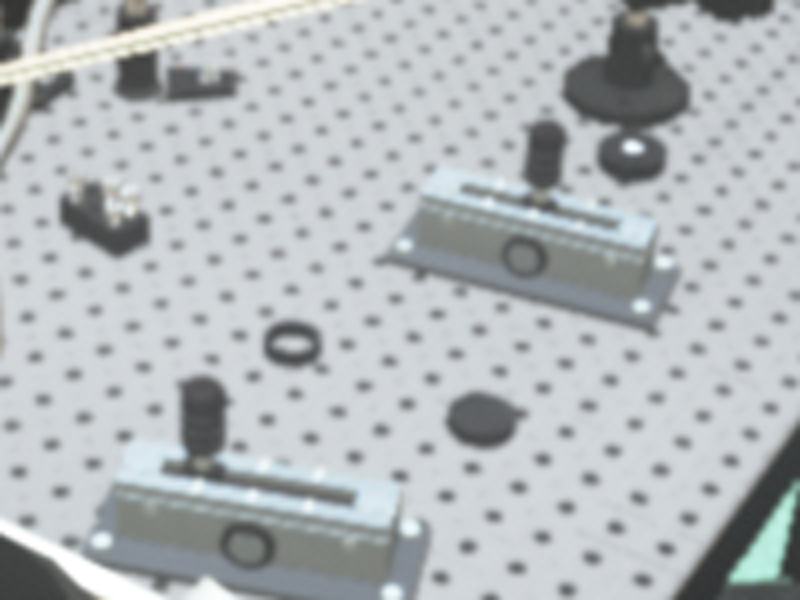

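View pics/c16.png

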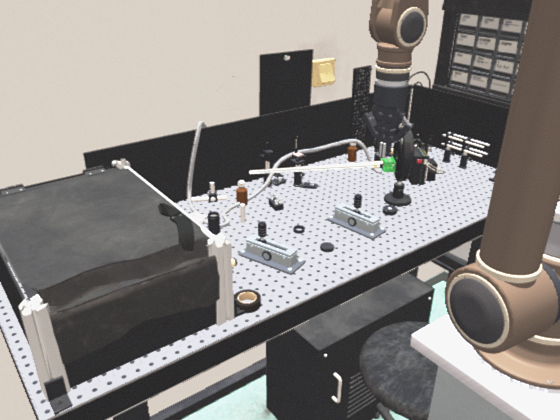

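The left lever is at its far stop, with its knob at zoom (203,415). The right lever is at its middle click, with its knob at zoom (545,150) and stem at the middle index line. The loose items are unmoved, so I'll hand in.

```bash
python3 -c "
from cell import *
print(close_job())"
```

```text
the job is handed in; nothing more can be done
None
```

The job is done and handed in at about 20 s of the 48 s allowed. I pushed the lever of the attenuator next to the laser past its middle click to the far stop. Then I pushed the other attenuator's lever just over its first hump, so it ran on into its middle click, and stopped there.

- **Lever positions:** after I backed off, the pictures showed the left knob at the predicted 50 mm place and the right knob at the predicted 25 mm place. The robot was clear of everything and both levers stayed put.
- **Bystanders:** the loose items in view looked unmoved.
- **Forces:** the push readings I took stayed at about 6 N or less, and I saw nothing high at the wrist.

**Disagreements along the way:**
- **Fingertip height:** in the pictures the shut fingertips sat about 20–25 mm above the reported TCP. My first approach therefore passed beside the knob without touching it, and I went lower.
- **Misread force:** on the left lever I twice took near-zero force at a hump for a completed click. The pictures corrected this before I finished, and I used pictures, not force, to judge the right lever.

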